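# Present the cover to a guarded sample cell

### The job

Take the red contact probe out of its rack and plug it fully home, upright, into the brass terminal inside the open sample cell. Then pick up the cover plate by its handle and hold it level over the cell, the probe standing up freely through the large opening and the four corner holes in line with the four threaded holes of the rim, about a centimetre above the rim and never touching the cell, so that your colleague can start the screws before the seal is pressed. Finish while still holding the cover there, and leave the grey probe, the screwdriver and the screw dish where they are.

Things in the scene. Friction and masses are not known exactly. Their poses are not given: they have to be found in the camera images.
- cell: Open sample cell fixed to the bench: grey box with a flanged aluminium rim, 116 (x) x 156 (y) x 44 mm high. Origin: centre of its underside, z up; the rim's top face is at z = 44 mm, its opening 84 x 124 mm. Four threaded holes, 5.5 mm wide, in the rim at x = +-50, y = +-70 mm. Terminal inside on the +y side, brass guard ring and weight on the -y side, all below the rim.
- cell_terminal (a point): Centre of the mouth of the cell's terminal, a 22 mm square brass block with an upright round blind hole, 7.6 mm wide (mouth widened to about 11 mm) and 15.5 mm deep. It lies at x = 0, y = +44, z = 28 mm in the cell's frame: 16 mm below the rim, on the cell's centre line. Axes as the cell's.
- cell_hole_a (a point): Mouth of one threaded hole in the top face of the rim, at x = +50, y = +70, z = 44 mm in the cell's frame.
- cell_hole_b (a point): Mouth of the diagonally opposite threaded hole, at x = -50, y = -70, z = 44 mm in the cell's frame.
- cover_grip (a point): Centre of the bright handle bar of the loose dark grey cover (170 to 310 g), lying flat, handle up. Plate 116 (x) x 156 (y) x 5 mm; this point is over its centre, 34.5 mm above its underside. Bar: along y, 60 mm long (44 clear between its legs), 10 mm wide, 13 high. Fits the cell with its axes along the cell's.
- cover_bore (a point): Centre, at the plate's underside, of the cover's large round opening, 20.5 mm wide, at x = 0, y = +44 mm from the plate's centre (34.5 mm below the handle's centre). The red probe stands up through it.
- cover_hole_a (a point): Centre, at the plate's underside, of the cover's corner hole at x = +50, y = +70 mm from the plate's centre; belongs over cell_hole_a. All four corner holes (x = +-50, y = +-70 mm) are 8 mm wide.
- cover_hole_b (a point): The same for the corner hole at x = -50, y = -70 mm; belongs over cell_hole_b.
- red_probe_grip (a point): On the axis of the loose upright probe with the red sleeve (36 to 59 g, 80 mm long), 51 mm above its tip. From the tip up: brass pin 6 mm wide, tapered at the end (0 to 15 mm); brass collar 18 mm wide (15 to 19); round red sleeve 12 mm wide, to grasp (19 to 71); brass stub 6 mm wide (71 to 80). Fully home, the collar rests on the terminal's top. Its yaw does not matter.
- red_probe_tip (a point): Lower end of the red probe's pin, on its axis.
- red_probe_collar (a point): Centre of the underside of the red probe's collar, 15 mm above the tip.
- rack: White plastic probe rack fixed to the bench, 36 (x) x 112 (y) x 22 mm. Origin: centre of its underside. Two upright holes, 7.6 mm wide, at y = +28 and y = -28 mm in its top face; the red and the grey probe stand in them, either way round, collars resting on the top face, 22 mm above the worktop.
- grey_probe_grip (a point): The same point of the second probe, alike but with a grey sleeve; it stays in the rack.
- driver: Red-handled screwdriver, 190 mm long, lying near the front edge; to be left alone. Origin: centre of its underside.
- screw_dish: Small round steel dish with the four cover screws, 60 mm wide, 12 mm high, near the front edge; to be left alone. Origin: centre of its underside.

How it is judged (in metres and radians):
On the way:
1. the red probe is fully home and upright in the terminal and let go, while the cover still lies on the worktop (horizontal distance between red_probe_collar and cell_terminal below 0.0025 m and z of red_probe_collar in the frame of cell_terminal below 0.002 m and angle between red_probe_collar's own z axis and vertical below 0.08 rad and contact force between the fingers and red_probe below 0.1 N and distance of cover_grip from where it was at the start of the episode below 0.02 m), for 0.3 s.
At the end, for the whole second after the job is handed in: Cover held still and level (0.06 rad) by the gripper, clear of the cell: holes within 3.5 mm over the threaded holes, underside 3 to 18 mm above the rim, not bearing on the red probe, which is upright and fully home (2 mm). Grey probe, screwdriver and dish unmoved (horizontal distance between cover_hole_a and cell_hole_a below 0.0035 m and horizontal distance between cover_hole_b and cell_hole_b below 0.0035 m and z of cover_hole_a in the frame of cell_hole_a between 0.003 and 0.018 m and z of cover_hole_b in the frame of cell_hole_b between 0.003 and 0.018 m and angle between cover_grip's own z axis and vertical below 0.06 rad and contact force between the fingers and cover above 2 N and contact force between cover and cell below 0.05 N and contact force between cover and red_probe below 0.5 N and linear speed of cover below 0.015 m/s and horizontal distance between red_probe_collar and cell_terminal below 0.0025 m and z of red_probe_collar in the frame of cell_terminal below 0.002 m and angle between red_probe_collar's own z axis and vertical below 0.08 rad and distance of grey_probe_grip from where it was at the start of the episode below 0.015 m and distance of each of driver, screw_dish from where it was at the start of the episode below 0.03 m); the arm keeps its last pose, push and grip.
It fails at once if the cover touches the cell (contact force between cover and cell above 0.5 N).
It fails at once if the grey probe is pulled or knocked out of its place (distance of grey_probe_grip from where it was at the start of the episode above 0.02 m).
It fails at once if the screwdriver or the screw dish is moved (distance of any of driver, screw_dish from where it was at the start of the episode above 0.03 m).
It also fails if it takes over 58 s, if anything falls off the work surface, if the arm or the gripper's body presses on something with over 40 N, if the wrist force passes 120 N, or if a joint passes its speed limit or range.

### The arm

A 6-joint arm with a two-finger parallel gripper is mounted at the origin on a cart in front of the work surface, level with it; the furniture and walls round the work are solid. World frame = base frame: x ahead of the robot, y to its left, z up, the work surface at z = 0. Lengths are in mm, angles in rad, forces in N, time in s.
With the tool pointing down it reaches from about 300 to 775 mm from the base axis. Payload 14.6 kg.
Tool frame: the origin (TCP) lies midway between the tips of the shut fingers; the grasp point (between the pads) lies 19 mm behind it; z points along the fingers, y is the direction in which the jaws open and shut (so a half turn about z gives the same grasp; the last joint's range is limited). The gripper opens to 94 mm and grips with 3 to 60 N. Pads are 16 mm wide; open, the fingers measure 119 mm over their backs; the gripper's body (75 mm by 177 mm) begins 78 mm behind the grasp point.
Start: joints at [1.265, 0.3, 1.521, -0, 1.321, -0.067], TCP at [130.093, 534.383, 205.446] pointing down, gripper open.
Joint ranges: [-3.03, 3.03], [-0.79, 2.21], [0.23, 2.52], [-1.04, 4.18], [0, 3.07], [-2.55, 2.55]. Speed limits (rad/s): [2.22, 2.22, 2.57, 3.14, 3.14, 3.14].

### API

Orientations are given as [roll, pitch, yaw] about the fixed x, y, z axes, in that order (R = Rz(yaw) Ry(pitch) Rx(roll)).
In Python, from cell import manip, camera gives the robot as it stands. The module is installed in compiled form; this text tells all that it offers.
- The arm moves only by the tool jog_arm, never from a script. Its argument "commands" is a list of rows, each a list of 7 numbers: the shift along the world's x, y, z in units of 1 m (1.0 is 1 m), then the turn, a rotation vector about the world's x, y, z in units of 120 degrees (1.0 is 120 degrees), then the opening, from 0 (shut) to 1 (fully open). In form: [[x, y, z, ax, ay, az, grip], ...]. A call has exactly 10 rows; each row is the pose to reach, as a shift and turn from the pose commanded when the call began; what a row does not reach only later rows make up. A row lasts 1/8 s, in which the tool goes at most 62.5 mm and 10.7 degrees, less where a joint would pass 70% of its speed; a pose out of reach is approached as far as the arm can. A call with a number of a shift or a turn outside -1 to 1 is refused whole. A call with a gripper value outside its range is refused whole. The fingers move at their own pace and stop on an object; "grip_force" is the grip in N (left out, the last holds). Time passes only in rows, so rows that repeat a pose let the fingers close, or fill a call up. It gives the time, the measured TCP pose, the force and the opening at its end, in the units of the state.
- manip.read_state(): the state, without advancing time (a new reading comes with each control period).
- camera(name): name is "scene" or "top"; returns a dict with "pixels" (480x640x3 uint8, blue, green, red), "vertical_fov" (degrees; the focal length in pixels is half the picture's height over the tangent of half this angle, whatever the lens; pixels are square), "cx", "cy" (the principal point, pixels), "rvec" (rotation vector, rad) and "tvec" (3), from world to camera coordinates, as OpenCV has them. Camera axes: x right, y down, z forward; pixel columns grow to the right and rows downward; lengths in mm; the calibration is good to about 2 mm. A picture is of the moment at which its call begins. There is no depth.
- manip.sign_off(): hands the job in, once; it reports no verdict.
The state is a dict: "clock": time; "joints": joint angles; "qd": joint speeds; "effort": joint torques, N m; "eef_pos": TCP position; "eef_rot": TCP orientation; "wrist_force": force on the tool from outside, world axes, zero at the start; "moment": the same for the moment, N m; "finger_gap": finger opening in mm.
Only numpy, scipy, OpenCV 4.12 (cv2) and the standard library are available. Lean on these libraries where they do the work, as an engineer would, in place of code of your own. Each camera call takes 0.05 s, during which the arm holds its last target.

## Working session

There is one attempt and no reset: what is moved stays moved. The work goes in short steps, Python scripts to look and compute and a tool call to move; the robot and the scene stay as the last step left them, time stands still between calls to the robot, and variables do not carry over. Pictures are saved under pics/ and viewed, and the job is handed in when it is done.

Besides the shell and the picture viewer there is one more tool, called as name(argument=value, ...), one argument or row to a line, values as JSON. jog_arm: Moves the arm, as the interface text tells. Its arguments: {"type":"object","properties":{"commands":{"type":"array","items":{"type":"array","items":{"type":"number"}}},"grip_force":{"type":"number"}},"required":["commands"]}

```bash
mkdir -p pics; cat > h.py <<'E'
import numpy as np, cv2
from cell import manip, camera
def snap(n,f):
    c=camera(n); cv2.imwrite('pics/'+f,c['pixels']); np.save('pics/'+f+'.npy',np.array([c['vertical_fov'],c['cx'],c['cy'],*np.ravel(c['rvec']),*np.ravel(c['tvec'])])); return c
def cal(f):
    a=np.load('pics/'+f+'.npy'); fl=240/np.tan(np.radians(a[0]/2))
    return np.array([[fl,0,a[1]],[0,fl,a[2]],[0,0,1]]),a[3:6],a[6:9]
def proj(f,P):
    K,r,t=cal(f); return cv2.projectPoints(np.array(P,float).reshape(-1,3),r,t,K,None)[0].reshape(-1,2)
def ray(f,u,v,z):
    K,r,t=cal(f); R=cv2.Rodrigues(r)[0]; o=-R.T@t; d=R.T@np.linalg.inv(K)@[u,v,1]; return o+d*(z-o[2])/d[2]
def crop(f,x0,y0,w,h,s,out):
    i=cv2.imread('pics/'+f)[y0:y0+h,x0:x0+w]; cv2.imwrite('pics/'+out,cv2.resize(i,None,fx=s,fy=s,interpolation=cv2.INTER_CUBIC))
E
python3 - <<'E'
from h import *
for n in('scene','top'):
    c=snap(n,n+'0.png'); K,r,t=cal(n+'0.png'); print(n,c['vertical_fov'],c['cx'],c['cy'],-cv2.Rodrigues(r)[0].T@t)
print(manip.read_state())
E
```

```text
scene 49.54185176125896 324.4820744403523 239.82557255933355 [-167.78107264 -735.34942275  882.31512179]
top 54.368288888248884 314.9844294310631 240.08619591895976 [ 412.11466391   41.63336597 1256.8154268 ]
{'clock': 0.1, 'joints': array([ 1.26539569e+00,  3.00400223e-01,  1.52150462e+00,  2.19354236e-05,
        1.32075538e+00, -6.66289821e-02]), 'qd': array([-1.03585501e-03, -1.90906790e-03, -2.78151272e-03,  5.56543708e-04,
       -5.18012221e-06, -1.25330918e-03]), 'effort': array([ 9.77279051e-04, -5.32637644e+01, -3.53288376e+01,  7.09423888e-02,
        2.34221370e-02, -4.67547648e-05]), 'eef_pos': array([130.01919721, 534.15932749, 204.95756777]), 'eef_rot': array([-3.14052887e+00, -9.22786220e-05,  2.90281551e+00]), 'wrist_force': array([-0.15461723,  0.41858427, -0.42686044]), 'moment': array([-0.03630159,  0.01261015,  0.03218909]), 'finger_gap': 93.97645016952441}
```

View pics/scene0.png

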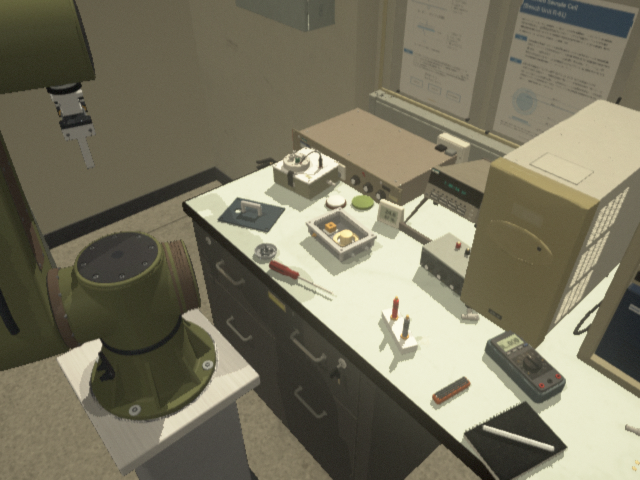

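View pics/top0.png

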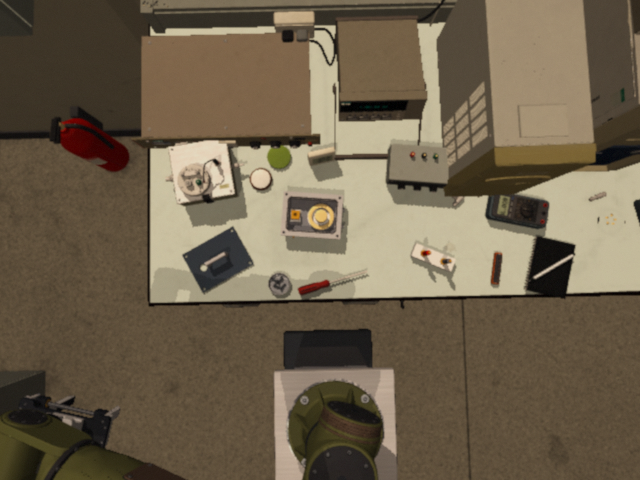

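The scene view shows the cell near (342,235), the cover at (250,213) and the rack at (400,328). In the top view the cell is at (313,215), the cover at (218,258) and the rack at (434,257), with red at (426,253) and grey at (446,261). Next I'll enlarge these areas.

```bash
python3 - <<'E'
from h import *
crop('top0.png',170,185,190,125,4,'c1.png')
crop('top0.png',395,225,80,60,9,'c2.png')
crop('scene0.png',210,185,180,90,4,'c3.png')
crop('scene0.png',370,285,60,80,7,'c4.png')
E
```

```text
(no output)
```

View pics/c1.png

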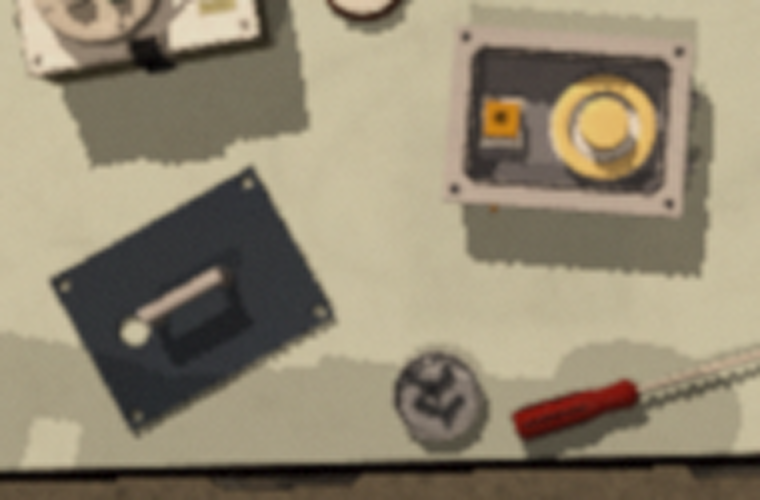

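View pics/c2.png

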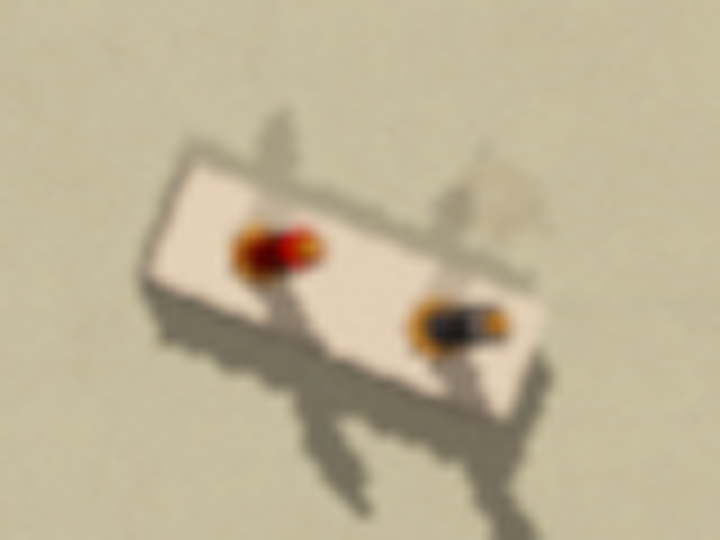

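View pics/c3.png

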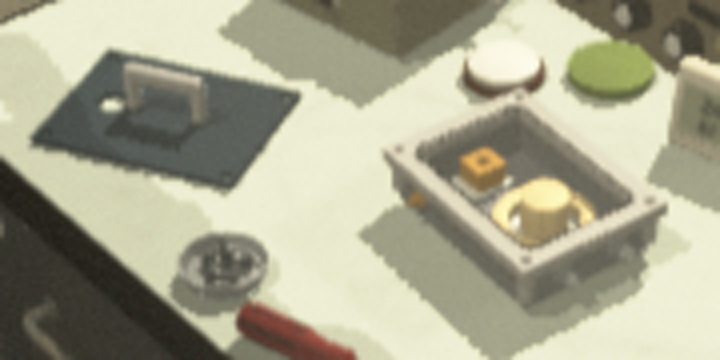

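View pics/c4.png

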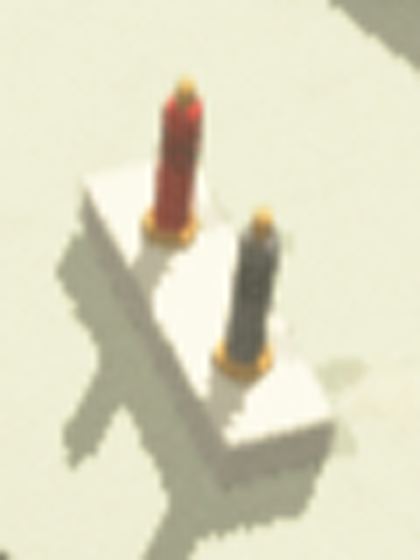

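Corner holes, terminal, bore, handle and probe ends are all readable in the crops. I'll fit poses to both cameras.

```bash
cat > fit.py <<'E'
from h import *
from scipy.optimize import least_squares
def o(u,v,s,x0,y0): return [(u+.5)/s-.5+x0,(v+.5)/s-.5+y0]
A=lambda u,v:('top0.png',o(u,v,4,170,185)); B=lambda u,v:('scene0.png',o(u,v,4,210,185))
C=lambda u,v:('top0.png',o(u,v,9,395,225)); D=lambda u,v:('scene0.png',o(u,v,7,370,285))
def fit(L,p0,name,free=True):
    def res(p,only=None):
        c,s=np.cos(p[2]),np.sin(p[2]); r=[]
        for (f,uv),P in L:
            if only and f!=only: continue
            W=[p[0]+c*P[0]-s*P[1],p[1]+s*P[0]+c*P[1],P[2]]; r+=list(proj(f,W)[0]-uv)
        return np.array(r)
    for only in (None,'top0.png','scene0.png'):
        q=least_squares(lambda p:res(p,only),p0,x_scale=[1,1,.01],loss='soft_l1').x
        print(name,only,q.round(3),np.abs(res(q,only)).round(1).reshape(-1,2).tolist())
cell=[(A(466,36),(50,70,44)),(A(680,51),(50,-70,44)),(A(455,188),(-50,70,44)),(A(669,204),(-50,-70,44)),(A(501,119),(0,44,28)),
(B(520,97),(50,70,44)),(B(400,150),(-50,70,44)),(B(657,208),(50,-70,44)),(B(522,262),(-50,-70,44)),(B(485,158),(0,44,28))]
fit(cell,[450,40,0],'cell')
cov=[(A(67,287),(50,70,5)),(A(250,184),(50,-70,5)),(A(138,416),(-50,70,5)),(A(320,312),(-50,-70,5)),(A(135,331),(0,44,3)),
(B(113,62),(50,70,5)),(B(40,137),(-50,70,5)),(B(232,178),(-50,-70,5)),(B(290,97),(50,-70,5)),(B(112,104),(0,44,3)),
(A(141,317),(0,30,41)),(A(222,273),(0,-30,41)),(B(128,68),(0,30,41)),(B(206,93),(0,-30,41))]
fit(cov,[350,270,.5],'cover')
rack=[(C(190,158),(18,56,22)),(C(148,270),(-18,56,22)),(C(545,305),(18,-56,22)),(C(510,420),(-18,-56,22)),
(D(88,180),(-18,56,22)),(D(228,443),(-18,-56,22)),(D(330,420),(18,-56,22))]
fit(rack,[350,-190,-.3],'rack')
for n,u1,u2,c1,c2 in (('red',(312,248),(186,82),(262,252),(171,226)),('grey',(492,325),(264,214),(436,327),(243,358))):
    fit([(C(*u1),(0,0,87)),(D(*u2),(0,0,87)),(C(*c1),(0,0,25)),(D(*c2),(0,0,25))],[350,-190,0],n)
print('top ray check', ray('top0.png',*C(262,252)[1],25))
E
python3 fit.py
```

```text
cell None [ 5.60299e+02  4.78010e+01 -9.90000e-02] [[0.4, 0.2], [0.2, 0.5], [0.1, 0.1], [0.2, 0.2], [0.3, 0.2], [0.3, 0.3], [0.0, 0.7], [1.5, 1.9], [0.9, 0.8], [0.3, 0.3]]
cell top0.png [ 5.6077e+02  4.8425e+01 -9.4000e-02] [[0.1, 0.1], [0.1, 0.1], [0.1, 0.1], [0.1, 0.1], [0.1, 0.2]]
cell scene0.png [ 5.58197e+02  4.55800e+01 -1.14000e-01] [[0.7, 0.4], [0.1, 0.2], [1.6, 0.9], [0.4, 0.0], [0.1, 0.9]]
cover None [450.584 300.535   0.499] [[0.1, 0.2], [0.0, 0.4], [0.4, 0.0], [0.7, 0.1], [0.8, 0.2], [0.1, 1.4], [1.6, 0.9], [1.2, 0.5], [0.7, 0.5], [0.3, 0.1], [0.5, 0.8], [0.5, 0.3], [0.7, 1.0], [0.9, 3.0]]
cover top0.png [450.803 301.633   0.493] [[0.3, 0.5], [0.3, 0.4], [0.2, 0.1], [0.2, 0.0], [0.3, 0.0], [0.1, 0.7], [0.1, 0.3]]
cover scene0.png [448.939 296.251   0.515] [[0.0, 0.4], [2.0, 0.3], [0.3, 0.3], [0.3, 0.1], [0.6, 0.9], [0.4, 0.0], [0.5, 2.2]]
rack None [ 4.43861e+02 -2.70782e+02 -4.22000e-01] [[0.6, 0.3], [0.1, 0.4], [0.4, 0.4], [0.7, 0.2], [0.1, 0.6], [0.2, 0.1], [1.2, 0.8]]
rack top0.png [ 4.44705e+02 -2.70486e+02 -4.14000e-01] [[0.3, 0.1], [0.0, 0.2], [0.3, 0.1], [0.7, 0.2]]
rack scene0.png [ 4.42540e+02 -2.71428e+02 -4.31000e-01] [[0.1, 0.3], [0.6, 0.4], [0.8, 0.2]]
red None [ 454.22  -244.924    0.   ] [[0.2, 0.1], [0.2, 0.0], [0.0, 0.6], [0.0, 0.7]]
red top0.png [ 455.024 -244.764    0.   ] [[0.1, 0.3], [0.1, 0.3]]
red scene0.png [ 453.219 -245.445    0.   ] [[0.1, 0.4], [0.1, 0.4]]
grey None [ 431.772 -295.649    0.   ] [[0.8, 0.0], [0.2, 0.2], [0.2, 0.3], [0.0, 0.9]]
grey top0.png [ 432.247 -294.356    0.   ] [[0.3, 0.2], [0.3, 0.2]]
grey scene0.png [ 430.787 -296.863    0.   ] [[0.1, 0.3], [0.1, 0.3]]
top ray check [ 455.75835648 -245.0157573    25.        ]
```

jog_arm(
  commands=[
    [0.35,-0.414,0,0,0,-0.4,0.5],
    [0.35,-0.414,0,0,0,-0.4,0.5],
    [0.35,-0.414,0,0,0,-0.4,0.5],
    [0.35,-0.414,0,0,0,-0.4,0.5],
    [0.35,-0.414,0,0,0,-0.4,0.5],
    [0.35,-0.414,0,0,0,-0.4,0.5],
    [0.35,-0.55,0,0,0,-0.6,0.5],
    [0.35,-0.65,0,0,0,-0.7,0.5],
    [0.325,-0.779,-0.05,0,0,-0.8336,0.5],
    [0.325,-0.779,-0.05,0,0,-0.8336,0.5],
  ],
  grip_force=25,
)

```text
clock: 1.35
eef_pos: [426.3, 4.8, 188.8]
eef_rot: [3.141, -0.0, 1.309]
wrist_force: [1.8, 0.3, 0.1]
finger_gap: 47.2
```

jog_arm(
  commands=[
    [0.029,-0.25,-0.039,0,0,-0.0726,0.5],
    [0.029,-0.25,-0.039,0,0,-0.0726,0.5],
    [0.029,-0.25,-0.039,0,0,-0.0726,0.5],
    [0.029,-0.25,-0.039,0,0,-0.0726,0.5],
    [0.029,-0.25,-0.039,0,0,-0.0726,0.5],
    [0.029,-0.25,-0.039,0,0,-0.0726,0.5],
    [0.029,-0.25,-0.039,0,0,-0.0726,0.5],
    [0.029,-0.25,-0.039,0,0,-0.0726,0.5],
    [0.029,-0.25,-0.039,0,0,-0.0726,0.5],
    [0.029,-0.25,-0.039,0,0,-0.0726,0.5],
  ],
)

```text
clock: 2.6
eef_pos: [455.6, -243.0, 150.2]
eef_rot: [3.141, 0.0, 1.163]
wrist_force: [0.7, -0.6, -0.5]
finger_gap: 47.2
```

```bash
python3 - <<'E'
from h import *
s=manip.read_state(); print(s['clock'],s['eef_pos'],s['eef_rot'],s['qd'].round(3))
for n in('scene','top'): snap(n,n+'1.png')
print(proj('scene1.png',s['eef_pos']),proj('top1.png',s['eef_pos']))
crop('scene1.png',340,220,130,130,5,'d1.png');crop('top1.png',370,190,120,100,6,'d2.png')
E
```

```text
2.6 [ 455.57411394 -242.96548805  150.16446731] [3.14134859e+00 5.19872323e-05 1.16342661e+00] [-0.006  0.002  0.     0.001 -0.002 -0.001]
[[398.70570419 273.81876206]] [[435.02103107 250.50864528]]
```

View pics/d1.png

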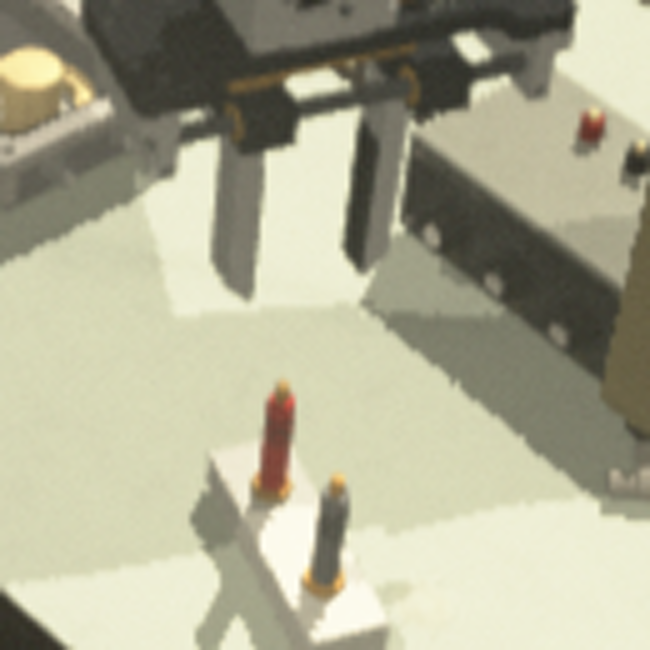

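View pics/d2.png

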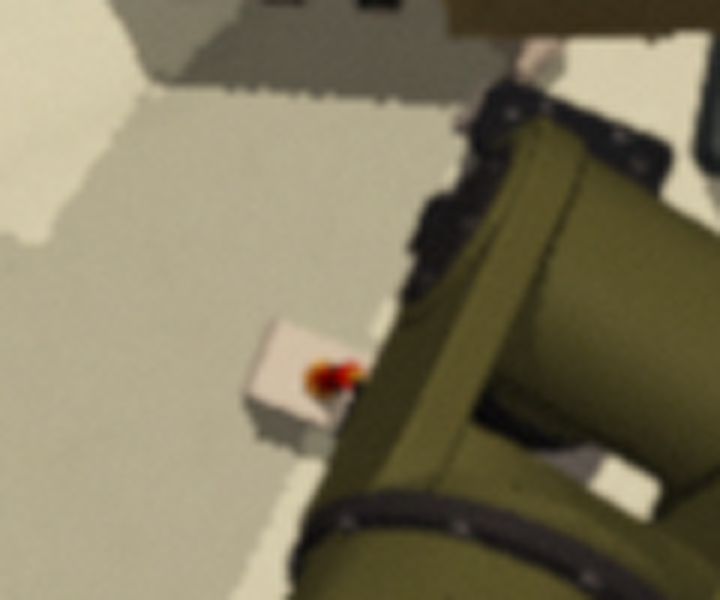

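```bash
python3 - <<'E'
from h import *
s=manip.read_state();p=s['eef_pos'];yaw=s['eef_rot'][2]
j=np.array([np.sin(yaw),-np.cos(yaw),0]);w=np.array([np.cos(yaw),np.sin(yaw),0]);g=s['finger_gap']/2
i=cv2.imread('pics/scene1.png')[220:350,340:470];i=cv2.resize(i,None,fx=5,fy=5,interpolation=cv2.INTER_CUBIC)
for sg in(1,-1):
  q=[p+sg*j*d+w*e for d,e in((g,8),(g,-8),(g+12.5,-8),(g+12.5,8))]
  a=(proj('scene1.png',q)-[340,220]+.5)*5-.5
  cv2.polylines(i,[a.round().astype(int)],True,(255,0,255),1)
cv2.imwrite('pics/d3.png',i[200:330,180:430].repeat(3,0).repeat(3,1))
E
```

```text
(no output)
```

View pics/d3.png

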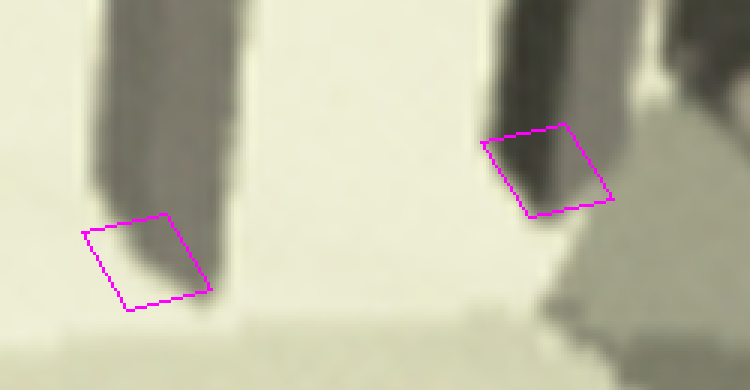

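The finger tips in the scene view agree with the projected TCP within about 1 mm, so I'll descend and grip.

jog_arm(
  commands=[
    [-0.001,-0.002,-0.03,0,0,0,0.5],
    [-0.001,-0.002,-0.06,0,0,0,0.4],
    [-0.001,-0.002,-0.09,0,0,0,0.4],
    [-0.001,-0.002,-0.107,0,0,0,0.4],
    [-0.001,-0.002,-0.107,0,0,0,0.4],
    [-0.001,-0.002,-0.107,0,0,0,0.3],
    [-0.001,-0.002,-0.107,0,0,0,0],
    [-0.001,-0.002,-0.107,0,0,0,0],
    [-0.001,-0.002,-0.107,0,0,0,0],
    [-0.001,-0.002,-0.107,0,0,0,0],
  ],
  grip_force=15,
)

```text
clock: 3.95
eef_pos: [454.5, -245.3, 43.5]
eef_rot: [3.141, 0.0, 1.163]
wrist_force: [-3.3, 1.6, 7.3]
finger_gap: 11.5
```

```bash
python3 - <<'E'
from h import *
s=manip.read_state(); print(s['clock'],s['eef_pos'],s['eef_rot'],s['wrist_force'],s['moment'],s['finger_gap'])
snap('scene','scene2.png')
crop('scene2.png',340,250,110,110,6,'e1.png')
E
```

```text
3.95 [ 454.51229728 -245.27104908   43.54462149] [3.14135866e+00 9.36570156e-05 1.16301083e+00] [-3.30850244  1.59640346  7.29085463] [0.21191697 0.67460361 0.01382939] 11.543763584415052
```

View pics/e1.png

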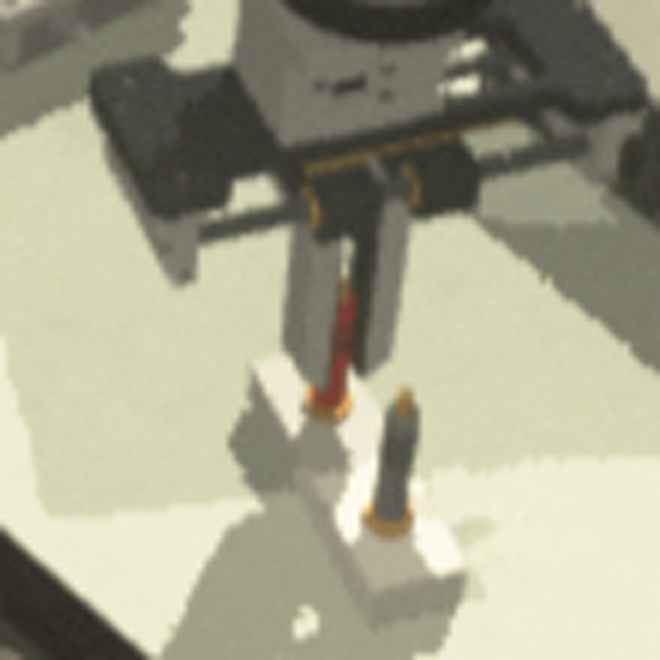

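jog_arm(
  commands=[
    [0,0,0.0,0,0,0,0],
    [0,0,0.02,0,0,0,0],
    [0,0,0.06,0,0,0,0],
    [0,0,0.1,0,0,0,0],
    [0.01,0.05,0.1,0,0,0.02,0],
    [0.03,0.11,0.1,0,0,0.05,0],
    [0.05,0.17,0.1,0,0,0.08,0],
    [0.07,0.23,0.1,0,0,0.11,0],
    [0.09,0.29,0.1,0,0,0.15,0],
    [0.11,0.337,0.1,0,0,0.15,0],
  ],
  grip_force=30,
)

```text
clock: 5.25
eef_pos: [564.8, 94.1, 143.2]
eef_rot: [3.141, -0.0, 1.479]
wrist_force: [-0.3, -0.4, -0.3]
finger_gap: 11.7
```

jog_arm(
  commands=[
    [0,0,-0.03,0,0,0,0],
    [0,0,-0.045,0,0,0,0],
    [0,0,-0.045,0,0,0,0],
    [0,0,-0.045,0,0,0,0],
    [0,0,-0.045,0,0,0,0],
    [0,0,-0.045,0,0,0,0],
    [0,0,-0.045,0,0,0,0],
    [0,0,-0.045,0,0,0,0],
    [0,0,-0.045,0,0,0,0],
    [0,0,-0.045,0,0,0,0],
  ],
)

```text
clock: 6.5
eef_pos: [564.5, 91.8, 98.0]
eef_rot: [-3.141, 0.0, 1.477]
wrist_force: [0.4, -0.1, -0.1]
finger_gap: 11.2
```

```bash
python3 - <<'E'
from h import *
s=manip.read_state(); print(s['clock'],s['eef_pos'],s['eef_rot'],s['wrist_force'],s['moment'],s['finger_gap'])
for n in('scene','top'): snap(n,n+'3.png')
crop('scene3.png',285,160,110,110,6,'f1.png')
crop('top3.png',260,170,110,90,6,'f2.png')
E
```

```text
6.5 [564.45931753  91.79014655  97.97655701] [-3.14148891e+00  3.36721215e-05  1.47715735e+00] [ 0.3583122 -0.0801669 -0.0695551] [-0.05090261  0.0767587  -0.03166877] 11.191895524526286
```

View pics/f1.png

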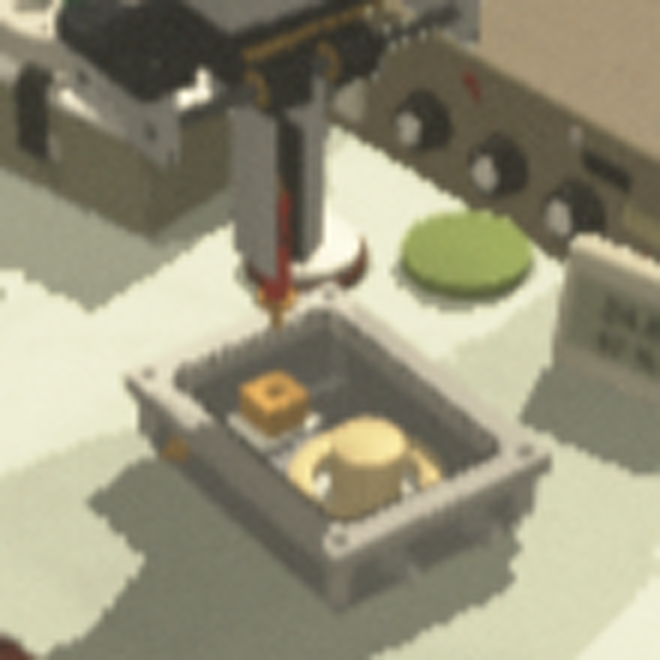

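View pics/f2.png

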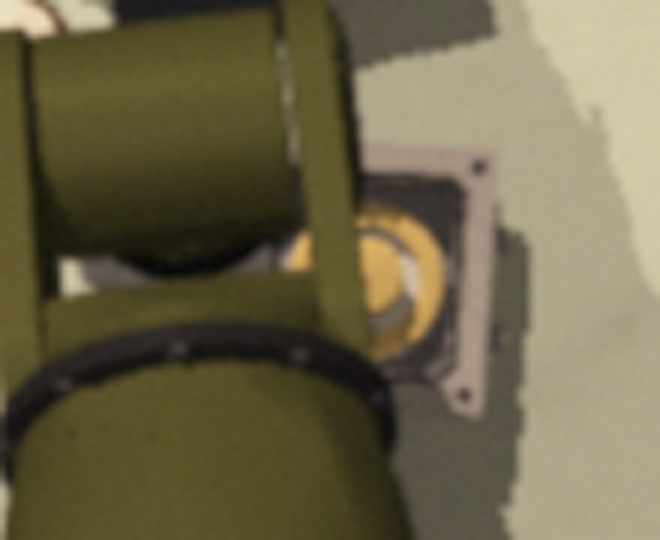

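Scene view: the pin tip is at crop (277,326), the terminal hole at (281,391), and the rim holes at (334,295), (150,373), (525,452) and (338,540). Next I'll compare the tip with its prediction.

```bash
python3 - <<'E'
from h import *
from scipy.optimize import least_squares
s=manip.read_state();p=s['eef_pos']
o=lambda u,v:np.array([(u+.5)/6-.5+285,(v+.5)/6-.5+160])
for n,h,uv in(('tip',-36,o(277,326)),('collar',-19,o(276,297))):
    P=p+[0,0,h]; print(n,P,proj('scene3.png',P)[0],uv,'ray',ray('scene3.png',*uv,P[2]))
t=o(281,391); print('term',ray('scene3.png',*t,28))
L=[((50,70,44),o(334,295)),((-50,70,44),o(150,373)),((50,-70,44),o(525,452)),((-50,-70,44),o(338,540)),((0,44,28),t)]
def res(q):
    c,sn=np.cos(q[2]),np.sin(q[2])
    return np.ravel([proj('scene3.png',[q[0]+c*P[0]-sn*P[1],q[1]+sn*P[0]+c*P[1],P[2]])[0]-uv for P,uv in L])
q=least_squares(res,[560,48,-.09],x_scale=[1,1,.01]).x;print(q,res(q).round(2));print('term fit',q[0]-44*np.sin(q[2]),q[1]+44*np.cos(q[2]))
# overlay top cell fit
i=cv2.resize(cv2.imread('pics/scene3.png')[160:270,285:395],None,fx=6,fy=6,interpolation=cv2.INTER_CUBIC)
E
```

```text
tip [564.48267709  91.79241775  61.99682499] [330.52795971 214.22675755] [330.75       213.91666667] ray [565.83259342  92.43623869  61.99682499]
collar [564.48267709  91.79241775  78.99682499] [330.54770607 209.01401181] [330.58333333 209.08333333] ray [564.34901045  91.49953108  78.99682499]
term [565.36714858  89.03542     28.        ]
[ 5.59852096e+02  4.67806297e+01 -1.07235815e-01] [ 0.02  0.05  0.21 -0.19  0.34  0.19  0.01  0.05 -0.59 -0.14]
term fit 564.5614334724669 90.52788257674455
```

jog_arm(
  commands=[
    [0,-0.0008,-0.01,0,0,0,0],
    [0,-0.0008,-0.02,0,0,0,0],
    [0,-0.0008,-0.028,0,0,0,0],
    [0,-0.0008,-0.032,0,0,0,0],
    [0,-0.0008,-0.034,0,0,0,0],
    [0,-0.0008,-0.036,0,0,0,0],
    [0,-0.0008,-0.038,0,0,0,0],
    [0,-0.0008,-0.04,0,0,0,0],
    [0,-0.0008,-0.04,0,0,0,0],
    [0,-0.0008,-0.04,0,0,0,0],
  ],
)

```text
clock: 7.85
eef_pos: [564.4, 91.1, 57.9]
eef_rot: [-3.141, -0.0, 1.477]
wrist_force: [-0.7, 0.9, -1.9]
finger_gap: 11.8
```

```bash
python3 - <<'E'
from h import *
s=manip.read_state(); print(s['clock'],s['eef_pos'],s['eef_rot'],s['wrist_force'],s['moment'],s['finger_gap'])
for n in('scene',): snap(n,n+'4.png')
crop('scene4.png',300,180,70,70,9,'g1.png')
E
```

```text
7.85 [564.36066698  91.06098364  57.9236533 ] [-3.14127170e+00 -1.41996177e-05  1.47722327e+00] [-0.74406282  0.93950085 -1.91541877] [ 0.23178837  0.23522544 -0.01807511] 11.847870893057914
```

View pics/g1.png

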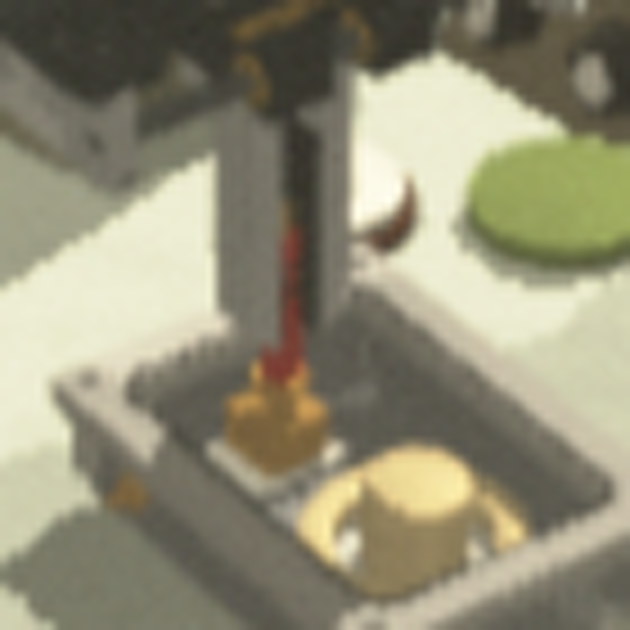

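jog_arm(
  commands=[
    [0,0,-0.0015,0,0,0,0],
    [0,0,-0.003,0,0,0,0],
    [0,0,-0.0045,0,0,0,0],
    [0,0,-0.006,0,0,0,0],
    [0,0,-0.0075,0,0,0,0],
    [0,0,-0.0085,0,0,0,0],
    [0,0,-0.009,0,0,0,0],
    [0,0,-0.0095,0,0,0,0],
    [0,0,-0.0095,0,0,0,0],
    [0,0,-0.0095,0,0,0,0],
  ],
)

```text
clock: 9.15
eef_pos: [564.6, 91.1, 49.5]
eef_rot: [3.141, -0.0, 1.477]
wrist_force: [-7.4, 1.6, 12.3]
finger_gap: 11.2
```

```bash
python3 - <<'E'
from h import *
s=manip.read_state(); print(s['clock'],s['eef_pos'],s['eef_rot'],s['wrist_force'],s['moment'],s['finger_gap'])
for n in('scene',): snap(n,n+'5.png')
crop('scene5.png',300,180,70,70,9,'g2.png')
E
```

```text
9.15 [564.63504881  91.07944161  49.51220427] [ 3.14106111e+00 -2.10152503e-04  1.47718543e+00] [-7.39243124  1.5743389  12.29298716] [ 0.46914733  1.64769809 -0.05337179] 11.18811847292713
```

View pics/g2.png

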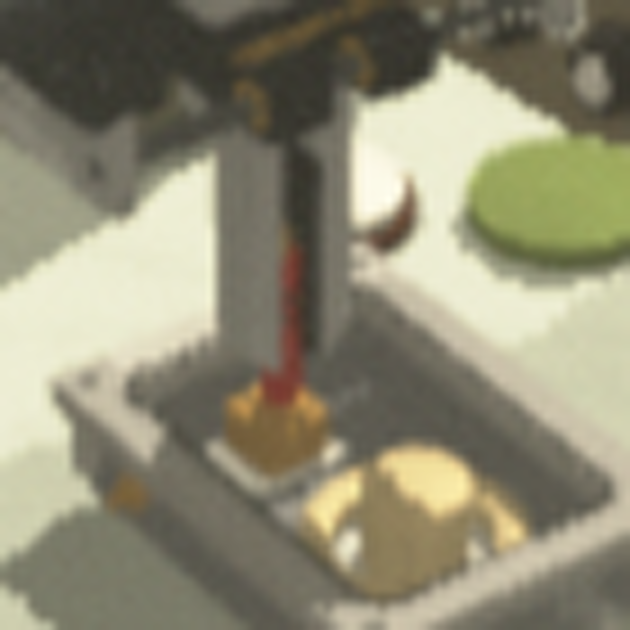

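jog_arm(
  commands=[
    [-0.0005,0,0,0,0,0,0],
    [-0.001,0,0,0,0,0,0],
    [-0.001,0,0,0,0,0,0],
    [-0.001,0,0,0,0,0,0],
    [-0.001,0,0,0,0,0,0],
    [-0.001,0,0,0,0,0,0],
    [-0.001,0,0,0,0,0,0],
    [-0.001,0,0,0,0,0,0],
    [-0.001,0,0,0,0,0,0],
    [-0.001,0,0,0,0,0,0],
  ],
)

```text
clock: 10.45
eef_pos: [564.3, 91.1, 49.5]
eef_rot: [3.139, -0.0, 1.477]
wrist_force: [-1.9, 3.1, 9.8]
finger_gap: 11.5
```

jog_arm(
  commands=[
    [0,0,0,0,0,0,0.3],
    [0,0,0,0,0,0,0.3],
    [0,0,0,0,0,0,0.3],
    [0,0,0,0,0,0,0.3],
    [0,0,0.01,0,0,0,0.3],
    [0,0,0.03,0,0,0,0.3],
    [0,0,0.06,0,0,0,0.3],
    [0,0,0.1,0,0,0,0.3],
    [0,0,0.13,0,0,0,0.3],
    [0,0,0.13,0,0,0,0.3],
  ],
)

```text
clock: 11.7
eef_pos: [564.4, 91.1, 181.4]
eef_rot: [3.137, -0.001, 1.477]
wrist_force: [0.1, 0.0, -0.3]
finger_gap: 28.1
```

```bash
python3 - <<'E'
from h import *
s=manip.read_state(); print(s['clock'],s['eef_pos'],s['eef_rot'],s['wrist_force'],s['finger_gap'])
for n in('scene',): snap(n,n+'6.png')
crop('scene6.png',285,165,110,110,6,'g3.png')
E
```

```text
11.7 [564.39269715  91.08656166 181.39757227] [ 3.13695075e+00 -8.69800336e-04  1.47716803e+00] [ 0.13660471  0.0209837  -0.30161419] 28.081621530175482
```

View pics/g3.png

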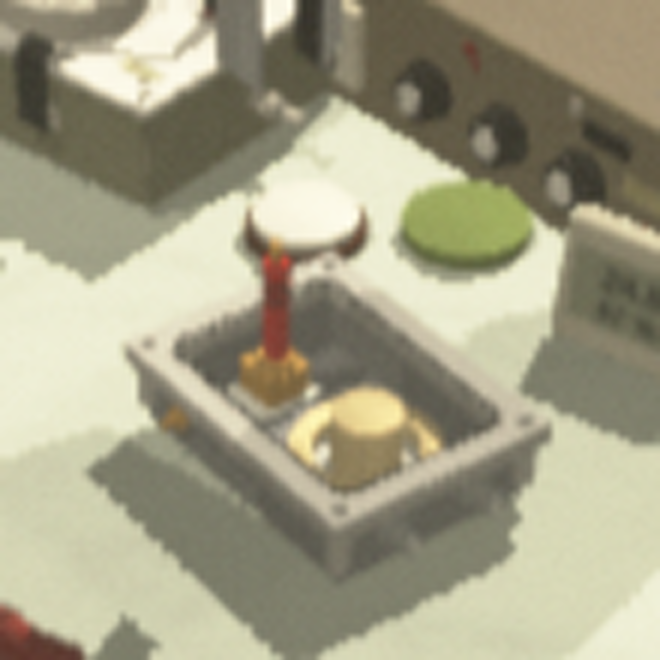

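Probe stands upright with its collar on the block. Before moving to the cover I'll check the height of the white box beside it for gripper-body clearance.

```bash
python3 - <<'E'
from h import *
crop('scene0.png',215,135,130,95,6,'h1.png')
crop('top0.png',145,120,110,100,7,'h2.png')
i=cv2.resize(cv2.imread('pics/scene6.png')[165:275,285:395],None,fx=6,fy=6)
print((proj('scene6.png',[[564.4,91.1,93],[564.4,91.1,32]])-[285,165]+.5)*6-.5)
E
```

```text
[[276.79747266 241.21927781]
 [276.34990254 352.65339086]]
```

View pics/h1.png

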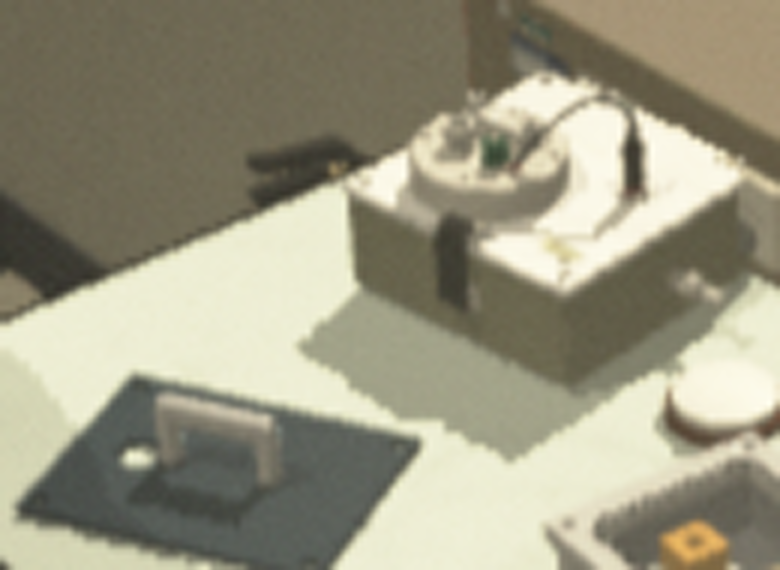

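View pics/h2.png

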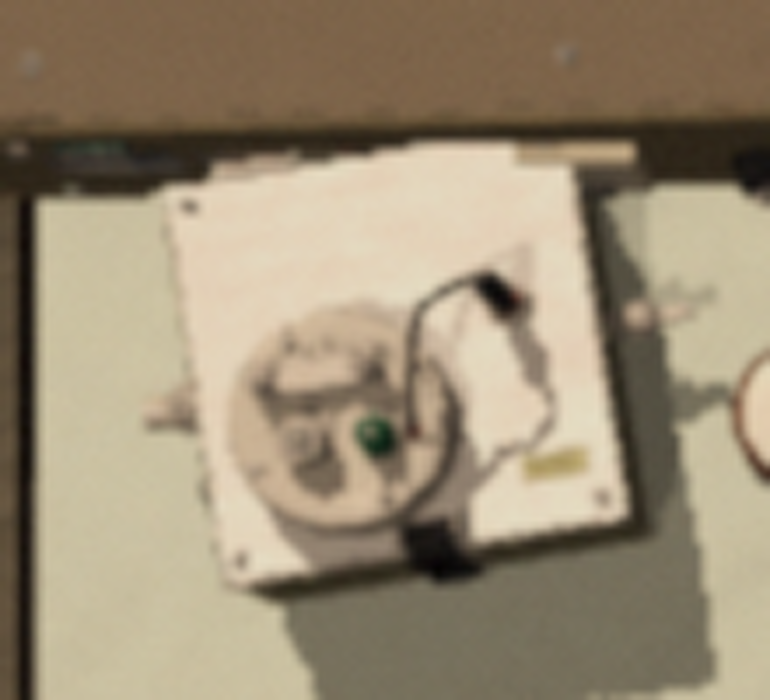

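```bash
python3 - <<'E'
from h import *
b=ray('scene0.png',310.3,198.4,0);print(b)
for h in(50,60,70,80,90): print(h,ray('scene0.png',309.2,183.3,h),ray('top0.png',235.3,195,h),ray('top0.png',178,202.5,h))
# gauge top: front-left
s=[450.5,300.5]
for sg in(1,-1):
  for e in(37.5,-37.5): print(sg,e,np.array(s)+sg*88.5*np.array([np.cos(.495),np.sin(.495)])+e*np.array([-np.sin(.495),np.cos(.495)]))
# probe stub check
print('stub', ray('scene6.png',(276.5)/6-.5+285,245.5/6-.5+165,93))
E
```

```text
[626.67200021 252.60673562   0.        ]
50 [628.10350742 257.64342105  50.        ] [615.75086694 245.72225992  50.        ] [599.39253866 395.07141417  50.        ]
60 [618.54120873 245.7129296   60.        ] [614.06348212 244.03112399  60.        ] [597.84070339 392.14273062  60.        ]
70 [608.97891004 233.78243816  70.        ] [612.3760973  242.33998805  70.        ] [596.28886812 389.21404708  70.        ]
80 [599.41661135 221.85194672  80.        ] [610.68871248 240.64885211  80.        ] [594.73703285 386.28536353  80.        ]
90 [589.85431266 209.92145528  90.        ] [609.00132766 238.95771617  90.        ] [593.18519757 383.35667999  90.        ]
1 37.5 [510.5635439  375.53912776]
1 -37.5 [546.19091774 309.54147452]
-1 37.5 [354.80908226 291.45852548]
-1 -37.5 [390.4364561  225.46087224]
stub [562.28168171  89.21997816  93.        ]
```

jog_arm(
  commands=[
    [-0.03,0.05,0,0,0.0022,0.07,0.4],
    [-0.06,0.1,0,0,0.0022,0.14,0.4],
    [-0.09,0.15,0,0,0.0022,0.21,0.4],
    [-0.114,0.209,0,0,0.0022,0.28,0.4],
    [-0.114,0.209,-0.03,0,0.0022,0.28,0.4],
    [-0.114,0.209,-0.06,0,0.0022,0.28,0.4],
    [-0.114,0.209,-0.08,0,0.0022,0.28,0.4],
    [-0.114,0.209,-0.08,0,0.0022,0.28,0.4],
    [-0.114,0.209,-0.08,0,0.0022,0.28,0.4],
    [-0.114,0.209,-0.08,0,0.0022,0.28,0.4],
  ],
)

```text
clock: 13.0
eef_pos: [449.8, 300.1, 99.3]
eef_rot: [-3.138, -0.001, 2.064]
wrist_force: [0.7, 0.4, -0.9]
finger_gap: 37.5
```

```bash
python3 - <<'E'
from h import *
s=manip.read_state();p=s['eef_pos'];yaw=s['eef_rot'][2]; print(s['clock'],p,s['eef_rot'],s['finger_gap'])
for n in('scene','top'): snap(n,n+'7.png')
crop('scene7.png',205,150,100,85,7,'k1.png')
crop('top7.png',160,200,110,100,6,'k2.png')
E
```

```text
13.0 [449.79730028 300.11126653  99.28864792] [-3.13833290e+00 -9.29387689e-04  2.06350591e+00] 37.545656970649304
```

View pics/k1.png

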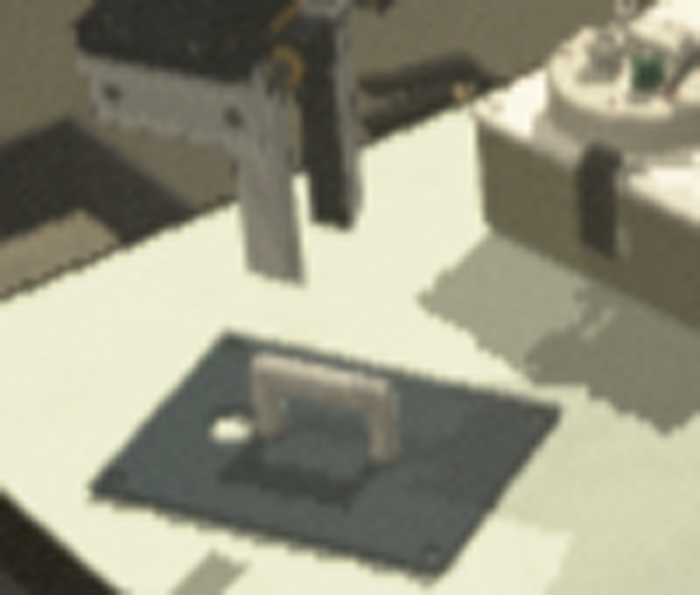

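View pics/k2.png

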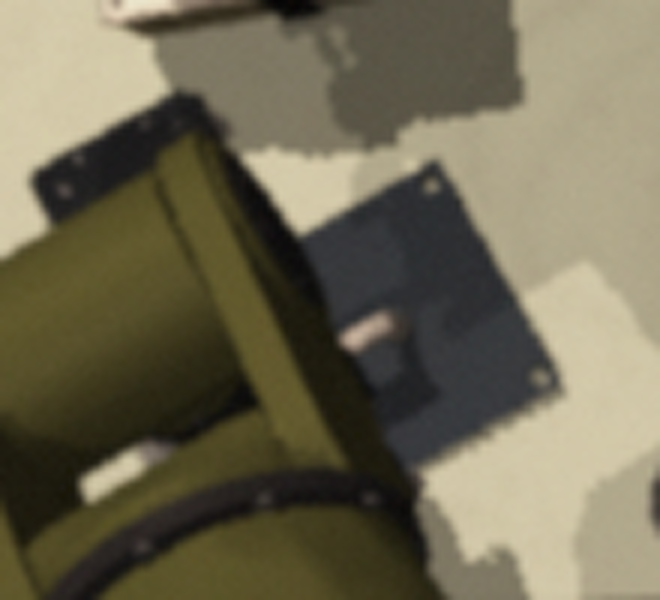

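```bash
python3 - <<'E'
from h import *
from scipy.optimize import least_squares
F='scene7.png'
o=lambda u,v:np.array([(u+.5)/7-.5+205,(v+.5)/7-.5+150])
L=[((58,78,5),o(228,332)),((58,-78,5),o(560,407)),((-58,-78,5),o(437,571)),((-58,78,5),o(92,485)),((0,44,4),o(232,427)),((-50,-70,5),o(431,553))]
def W(q,P):
    c,sn=np.cos(q[2]),np.sin(q[2]); return [q[0]+c*P[0]-sn*P[1],q[1]+sn*P[0]+c*P[1],P[2]]
def res(q): return np.ravel([proj(F,W(q,P))[0]-uv for P,uv in L])
q=least_squares(res,[450,300,.5],x_scale=[1,1,.01]).x;print(q,res(q).round(2))
s=manip.read_state();p=s['eef_pos'];yaw=s['eef_rot'][2]
j=np.array([np.sin(yaw),-np.cos(yaw),0]);w=np.array([np.cos(yaw),np.sin(yaw),0]);g=s['finger_gap']/2
i=cv2.resize(cv2.imread('pics/'+F)[150:235,205:305],None,fx=7,fy=7,interpolation=cv2.INTER_CUBIC)
def dr(Q,col): cv2.polylines(i,[((proj(F,Q)-[205,150]+.5)*7-.5).round().astype(int)],True,col,1)
for sg in(1,-1): dr([p+sg*j*d+w*e for d,e in((g,8),(g,-8),(g+12.5,-8),(g+12.5,8))],(255,0,255))
for qq,c in((q,(0,255,0)),([450.8,301.6,.493],(0,0,255))):
  dr([W(qq,P) for P in((58,78,5),(58,-78,5),(-58,-78,5),(-58,78,5))],c); dr([W(qq,P) for P in((5,30,41),(5,-30,41),(-5,-30,41),(-5,30,41))],c)
cv2.imwrite('pics/k3.png',i)
E
```

```text
[449.91751948 300.40725089   0.4901101 ] [-0.18 -0.24  0.49 -0.    0.38  0.05 -0.66  0.05  0.09 -0.29 -0.12  0.27]
```

View pics/k3.png

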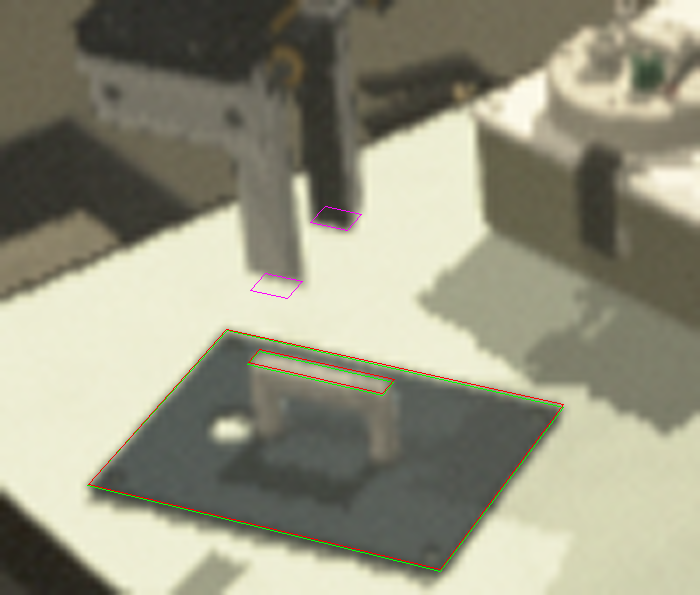

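jog_arm(
  commands=[
    [0.0004,0.0007,-0.02,0.0008,-0.0014,0,0.4],
    [0.0004,0.0007,-0.045,0.0008,-0.0014,0,0.4],
    [0.0004,0.0007,-0.065,0.0008,-0.0014,0,0.4],
    [0.0004,0.0007,-0.077,0.0008,-0.0014,0,0.4],
    [0.0004,0.0007,-0.083,0.0008,-0.0014,0,0.4],
    [0.0004,0.0007,-0.083,0.0008,-0.0014,0,0.4],
    [0.0004,0.0007,-0.083,0.0008,-0.0014,0,0],
    [0.0004,0.0007,-0.083,0.0008,-0.0014,0,0],
    [0.0004,0.0007,-0.083,0.0008,-0.0014,0,0],
    [0.0004,0.0007,-0.083,0.0008,-0.0014,0,0],
  ],
  grip_force=20,
)

```text
clock: 14.35
eef_pos: [450.1, 300.8, 15.8]
eef_rot: [-3.141, -0.001, 2.064]
wrist_force: [1.2, -0.4, 3.3]
finger_gap: 9.8
```

```bash
python3 - <<'E'
from h import *
s=manip.read_state();print(s['clock'],s['eef_pos'],s['eef_rot'],s['finger_gap'],s['wrist_force'],s['moment'])
snap('scene','scene8.png');crop('scene8.png',205,150,100,85,7,'k4.png')
E
```

```text
14.35 [450.13522666 300.83910472  15.81470996] [-3.14129353e+00 -1.00310706e-03  2.06357290e+00] 9.75780761855222 [ 1.15344961 -0.41771493  3.32420513] [-0.00301862 -0.04393236 -0.00676689]
```

View pics/k4.png

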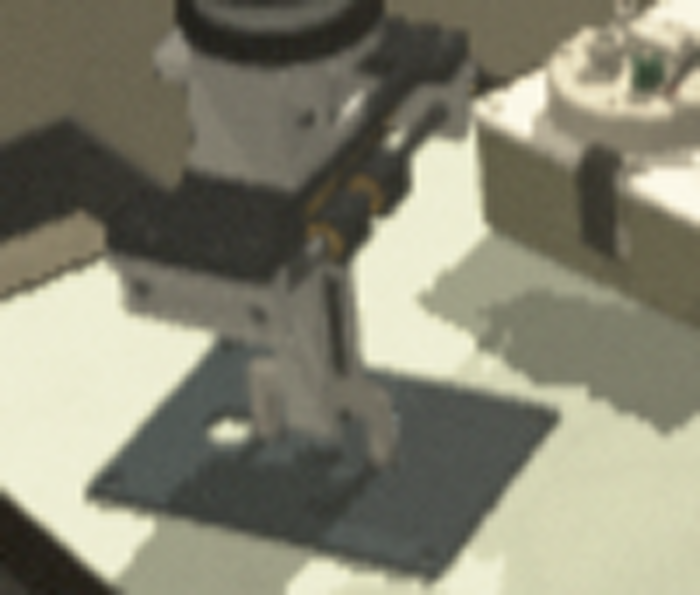

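jog_arm(
  commands=[
    [0,0,0,0,0,0,0],
    [0,0,0.01,0,0,0,0],
    [0,0,0.04,0,0,0,0],
    [0,0,0.08,0,0,0,0],
    [0,0,0.12,0,0,0,0],
    [0,0,0.15,0,0,0,0],
    [0.01,-0.02,0.15,0,0,-0.02,0],
    [0.03,-0.06,0.15,0,0,-0.06,0],
    [0.05,-0.11,0.15,0,0,-0.11,0],
    [0.07,-0.16,0.15,0,0,-0.17,0],
  ],
  grip_force=50,
)

```text
clock: 15.65
eef_pos: [519.9, 139.2, 165.7]
eef_rot: [-3.14, -0.001, 1.704]
wrist_force: [0.4, 0.5, -2.3]
finger_gap: 9.8
```

```bash
python3 - <<'E'
from h import *
s=manip.read_state();print(s['clock'],s['eef_pos'],s['eef_rot'],s['finger_gap'],s['wrist_force'],s['moment'])
E
```

```text
15.65 [519.88118608 139.15319275 165.69274235] [-3.13981967e+00 -9.92262182e-04  1.70415198e+00] 9.763248198406355 [ 0.42721094  0.47101694 -2.32541939] [-0.08822908  0.00941079  0.0329037 ]
```

jog_arm(
  commands=[
    [0.02,-0.04,0,0,0,-0.05,0],
    [0.04,-0.08,0,0,0,-0.1,0],
    [0.04,-0.0934,0,0,0,-0.113,0],
    [0.04,-0.0934,0,0,0,-0.113,0],
    [0.04,-0.0934,-0.02,0,0,-0.113,0],
    [0.04,-0.0934,-0.035,0,0,-0.113,0],
    [0.04,-0.0934,-0.035,0,0,-0.113,0],
    [0.04,-0.0934,-0.035,0,0,-0.113,0],
    [0.04,-0.0934,-0.035,0,0,-0.113,0],
    [0.04,-0.0934,-0.035,0,0,-0.113,0],
  ],
)

```text
clock: 16.9
eef_pos: [560.0, 47.3, 130.9]
eef_rot: [-3.141, -0.001, 1.471]
wrist_force: [1.1, -0.5, -1.6]
finger_gap: 9.2
```

```bash
cat > ov.py <<'E'
from h import *
import sys
n=sys.argv[1]; cov=eval(sys.argv[2]) if len(sys.argv)>2 else (0,0)
s=manip.read_state();p=s['eef_pos'];yaw=s['eef_rot'][2];print(s['clock'],p,s['eef_rot'],s['finger_gap'],s['wrist_force'],s['moment'])
th=yaw-np.pi/2
for c,x0,y0,w,h,k in(('scene',270,140,130,130,5),('top',255,165,120,90,6)):
    F=c+n+'.png'; snap(c,F); crop(F,x0,y0,w,h,k,c+n+'c.png')
    i=cv2.imread('pics/'+c+n+'c.png')
    def W(q,P):
        c_,sn=np.cos(q[2]),np.sin(q[2]); return [q[0]+c_*P[0]-sn*P[1],q[1]+sn*P[0]+c_*P[1],P[2]]
    def dr(Q,col):
        for a in((proj(F,Q)-[x0,y0]+.5)*k-.5): cv2.drawMarker(i,tuple(a.round().astype(int)),col,0,8,1)
    zt=p[2]-15.5+5
    q=(p[0]+cov[0],p[1]+cov[1],th)
    dr([W(q,P) for P in((50,70,zt),(50,-70,zt),(-50,70,zt),(-50,-70,zt),(58,78,zt),(58,-78,zt),(-58,78,zt),(-58,-78,zt))],(255,0,255))
    dr([W((560,47.4,-.1),P) for P in((50,70,44),(50,-70,44),(-50,70,44),(-50,-70,44))],(0,255,0))
    cv2.imwrite('pics/'+c+n+'o.png',i)
E
python3 ov.py 9
```

```text
16.9 [560.0313318   47.30855995 130.92626813] [-3.14114701e+00 -1.08639152e-03  1.47091570e+00] 9.244386671357889 [ 1.09388023 -0.50144728 -1.64023778] [-0.06791089  0.03122744  0.02569794]
```

View pics/scene9o.png

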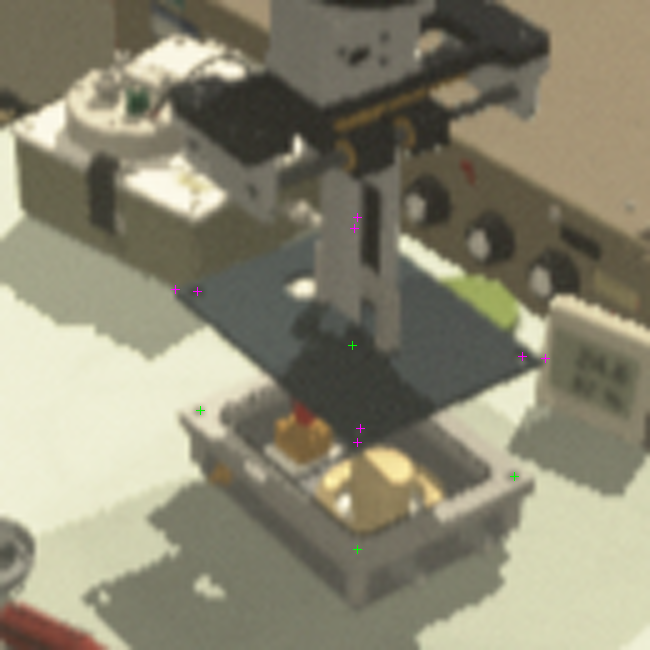

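View pics/top9o.png

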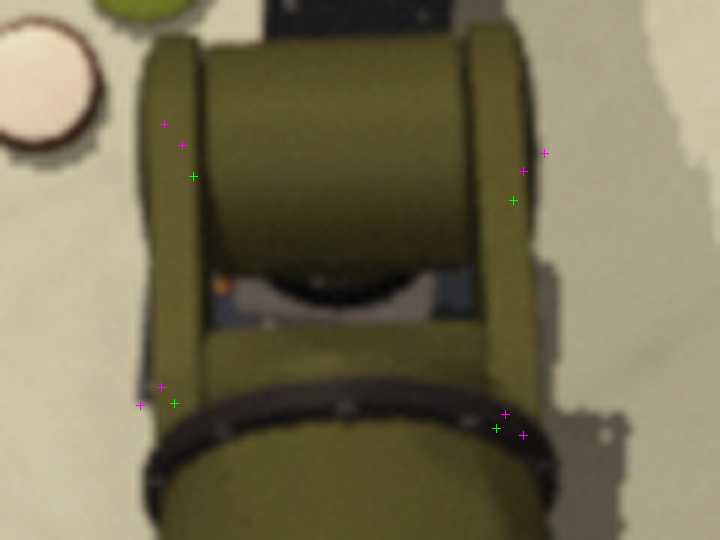

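```bash
python3 - <<'E'
from h import *
crop('scene9.png',295,175,90,60,8,'m1.png')
crop('top9.png',275,200,40,30,18,'m2.png')
E
```

```text
(no output)
```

View pics/m1.png

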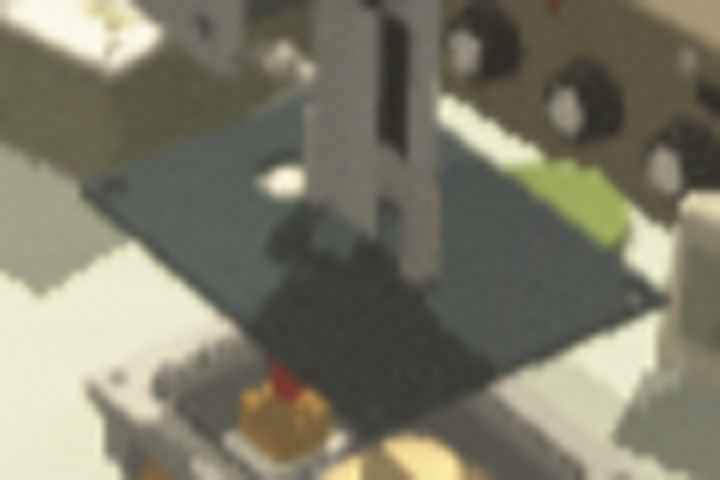

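View pics/m2.png

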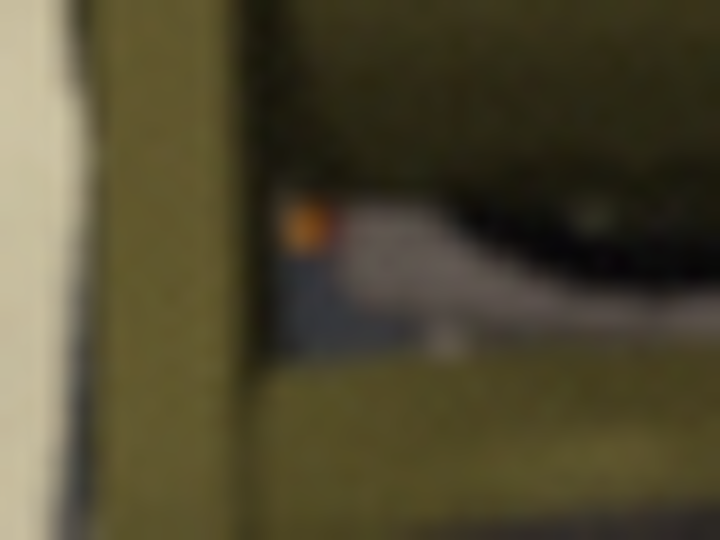

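```bash
python3 - <<'E'
from h import *
from scipy.optimize import least_squares
F='scene9.png'
o=lambda u,v:np.array([(u+.5)/8-.5+295,(v+.5)/8-.5+175])
zt=130.93-15.8+5
L=[((-58,78,zt),o(82,186)),((-50,70,zt),o(112,187)),((58,-78,zt),o(667,297)),((50,-70,zt),o(638,295)),((0,44,zt),o(282,178)),((-58,-78,zt),o(372,432))]
def W(q,P):
    c,sn=np.cos(q[2]),np.sin(q[2]); return [q[0]+c*P[0]-sn*P[1],q[1]+sn*P[0]+c*P[1],P[2]]
def res(q): return np.ravel([proj(F,W(q,P))[0]-uv for P,uv in L])
q=least_squares(res,[560,47,-.1],x_scale=[1,1,.01],loss='soft_l1').x;print(q,res(q).round(2))
E
```

```text
[ 5.58501201e+02  4.64894137e+01 -9.68170682e-02] [-0.48  0.13  0.11  0.42  0.52 -0.05 -0.43 -0.24  0.67 -0.25 -0.28  0.  ]
```

jog_arm(
  commands=[
    [0,0,-0.008,0,0,0,0],
    [0,0,-0.016,0,0,0,0],
    [0,0,-0.024,0,0,0,0],
    [0,0,-0.032,0,0,0,0],
    [0,0,-0.04,0,0,0,0],
    [0,0,-0.047,0,0,0,0],
    [0,0,-0.052,0,0,0,0],
    [0,0,-0.055,0,0,0,0],
    [0,0,-0.057,0,0,0,0],
    [0,0,-0.057,0,0,0,0],
  ],
)

```text
clock: 18.25
eef_pos: [559.9, 47.3, 73.5]
eef_rot: [-3.141, -0.001, 1.471]
wrist_force: [-0.8, 0.2, -3.8]
finger_gap: 9.6
```

```bash
python3 ov.py 10; python3 -c "
from h import *
crop('scene10.png',295,180,90,85,8,'n1.png')"
```

```text
18.25 [559.90859661  47.29774053  73.5287608 ] [-3.14058155e+00 -1.01453317e-03  1.47089231e+00] 9.592667778715741 [-0.76472336  0.21988463 -3.82556146] [-0.07507176  0.04875449 -0.0141696 ]
```

View pics/n1.png

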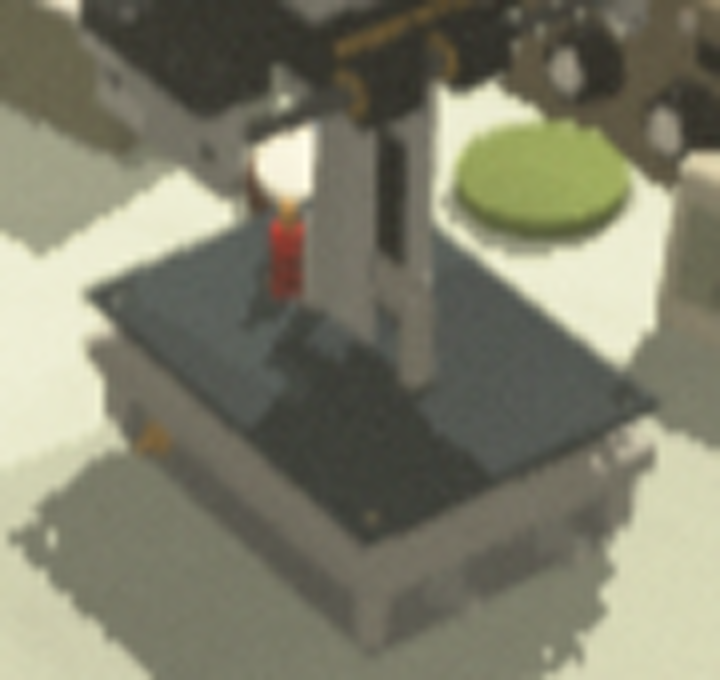

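View pics/top10c.png

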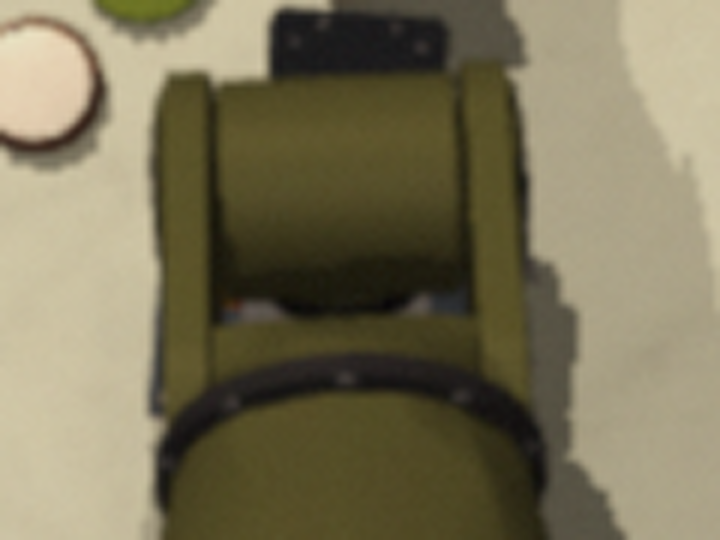

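```bash
python3 - <<'E'
from h import *
from scipy.optimize import least_squares
def W(q,P):
    c,sn=np.cos(q[2]),np.sin(q[2]); return [q[0]+c*P[0]-sn*P[1],q[1]+sn*P[0]+c*P[1],P[2]]
def fit(F,L):
    res=lambda q:np.ravel([proj(F,W(q,P))[0]-uv for P,uv in L])
    q=least_squares(res,[560,47,-.1],x_scale=[1,1,.01]).x; print(F,q.round(3),res(q).round(2))
o=lambda u,v:np.array([(u+.5)/8-.5+295,(v+.5)/8-.5+180])
for zt in(62.7,):
  fit('scene10.png',[((-50,70,zt),o(118,299)),((50,-70,zt),o(627,397)),((-50,-70,zt),o(371,517))])
  fit('scene10.png',[((-50,70,zt),o(118,299)),((50,-70,zt),o(627,397)),((-50,-70,zt),o(371,517)),((-58,78,zt),o(88,291)),((58,-78,zt),o(660,405)),((-58,-78,zt),o(371,540))])
o=lambda u,v:np.array([(u+.5)/6-.5+285,(v+.5)/6-.5+165])
fit('scene6.png',[((50,70,44),o(330,266)),((-50,70,44),o(150,343)),((50,-70,44),o(525,421)),((-50,-70,44),o(339,510))])
crop('scene6.png',295,180,90,85,8,'n2.png')
E
```

```text
scene10.png [ 5.58241e+02  4.60520e+01 -9.20000e-02] [-0.15 -0.38 -0.23  0.27  0.36  0.08]
scene10.png [ 5.58663e+02  4.58040e+01 -9.60000e-02] [ 0.08 -0.48 -0.08  0.34  0.4   0.05 -0.39  0.1   0.24 -0.21 -0.26  0.12]
scene6.png [ 5.59406e+02  4.73420e+01 -9.50000e-02] [ 0.05 -0.14 -0.2   0.01  0.17  0.08 -0.02  0.01]
```

View pics/n2.png

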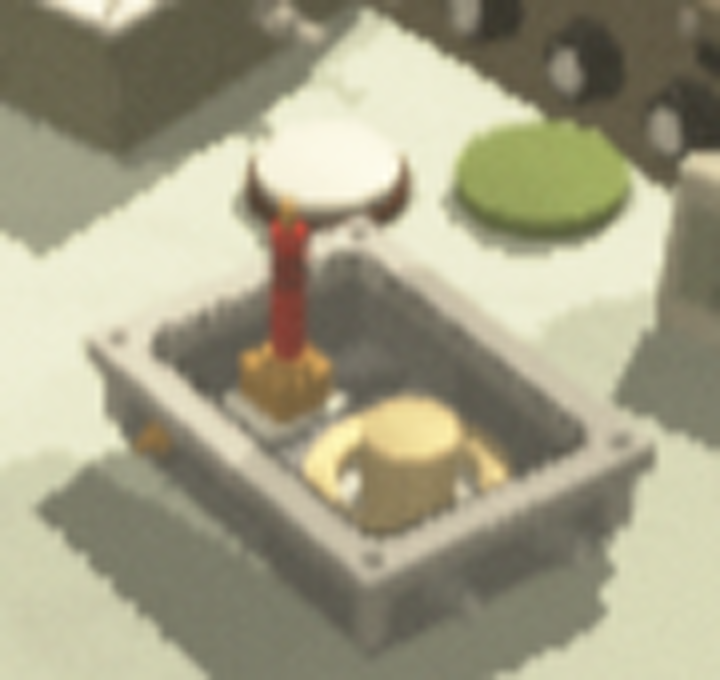

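jog_arm(
  commands=[
    [0.0003,0.0006,-0.001,0,0,0,0],
    [0.0003,0.0006,-0.002,0,0,0,0],
    [0.0003,0.0006,-0.003,0,0,0,0],
    [0.0003,0.0006,-0.003,0,0,0,0],
    [0.0003,0.0006,-0.003,0,0,0,0],
    [0.0003,0.0006,-0.003,0,0,0,0],
    [0.0003,0.0006,-0.003,0,0,0,0],
    [0.0003,0.0006,-0.003,0,0,0,0],
    [0.0003,0.0006,-0.003,0,0,0,0],
    [0.0003,0.0006,-0.003,0,0,0,0],
  ],
)

```text
clock: 19.6
eef_pos: [560.2, 47.9, 70.5]
eef_rot: [-3.14, -0.001, 1.471]
wrist_force: [-0.2, 1.2, -3.4]
finger_gap: 9.8
```

```bash
python3 ov.py 11; python3 -c "
from h import *
crop('scene11.png',295,180,90,85,8,'p1.png')"
```

```text
19.6 [560.17462756  47.89735961  70.50298968] [-3.14049412e+00 -9.73715531e-04  1.47086514e+00] 9.772287252597106 [-0.15729102  1.2049478  -3.38579493] [-0.12914012  0.03427993  0.00953114]
```

View pics/p1.png

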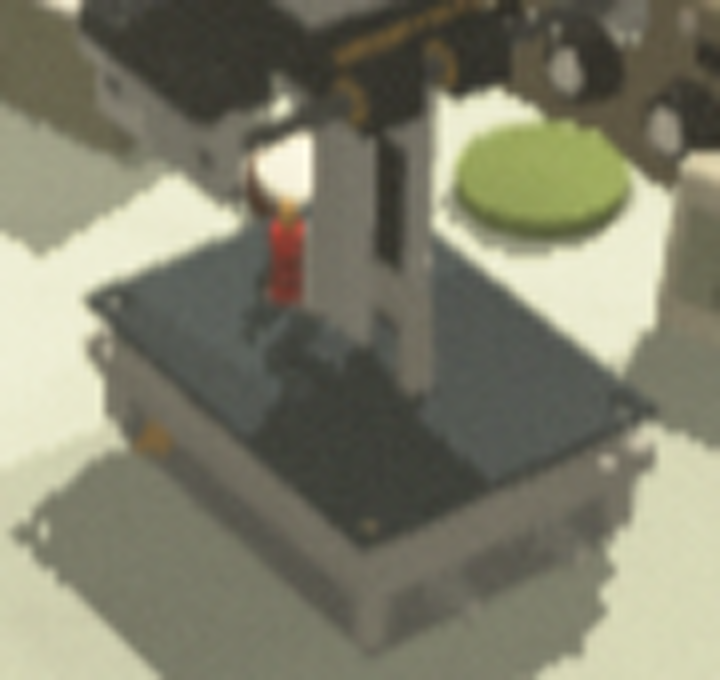

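View pics/scene11.png

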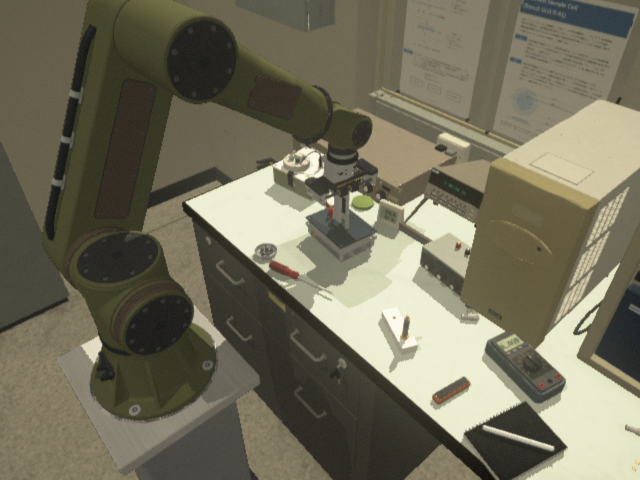

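The cover holes sit about 35 enlarged pixels straight above the rim holes, against 38 expected for this gap. That puts them within about 1–1.5 mm. The red probe stands freely through the opening, and the grey probe, driver and dish are where they were. I'm handing in.

```bash
python3 -c "
from h import *
print(manip.sign_off())
s=manip.read_state();print(s['clock'],s['eef_pos'],s['finger_gap'],s['wrist_force'])"
```

```text
the job is handed in; nothing more can be done
None
the job is handed in; nothing more can be done
```

The job is handed in at about 19.6 s of the 58 s allowed. The red probe is plugged into the terminal and let go, and the cover is held level over the cell.

- **Probe:** It met about 12 N of upward force at the expected height, with its collar on the terminal block. After release the scene camera showed it standing upright.
- **Cover:** It is gripped at 50 N with the fingers closed to 9.8 mm on the bar. The underside is about 10.7 mm above the rim, worked out from the tool height. Tilt is about 1–1.5 mrad, measured at the tool.
- **Contact:** I saw no contact with the cell or the probe. The wrist force is little more than the cover's weight.
- **Other items:** The grey probe, screwdriver and dish look unmoved in the last picture.

**Checks that disagreed:**
- **Alignment:** The tool position and the scene camera differed by about 0.5–1.5 mm on where the cover sits over the cell. I set the cover between the two, so I expect the corner holes to be within about 1.5 mm.
- **Top camera:** The arm blocked its view of the cover at the end, so the last alignment check is from the scene camera and the tool pose only.

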